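# Restock the spice carousel and present the pepper

### The job

Put the two spice jars left out on the worktop back into the two empty rings of the spice carousel, either jar in either ring, standing fully down on the deck. Then take the carousel by its centre handle, turn it smoothly, without tipping any jar, until the green-capped pepper pot faces the front, in the middle of the wooden foot's edge nearest you, and finish while still gripping the handle, holding the turntable still so that the cook can take the pot. Leave the other jars in their rings, and the mustard jar, honey jar and teaspoon where they are.

Things in the scene. Friction and masses are not known exactly. Their poses are not given: they have to be found in the camera images.
- carousel_foot: Square dark wooden foot of the spice carousel, 205 x 205 mm, fixed. Origin: centre of its underside on the worktop, on the carousel's upright axis. Its -x axis points to its front, square to the edge nearest the robot (it stands up to 0.2 rad askew). Only its corners show beyond the round deck.
- carousel_handle: Dark wooden grip plate (two cheeks on a steel tang) on a steel post in the middle of the carousel, rigid with the turntable: 52 mm long (its x), 14 mm thick (y), 36 mm high (z). Origin: its middle, on the carousel's axis, 168 mm above the worktop (spans 150 to 186 mm); post below 11 mm thick. Jar tops reach 140 mm.
- turntable (a joint): Turn of the carousel's round wooden deck (radius 122 mm, top 34 mm above the worktop) about its upright axis since the start, rad, counter-clockwise from above positive; 0 at the start, free either way (limits 12 rad), no detents or spring, bearing friction 0.04 N m. Six wire rings stand on it, 60 degrees apart on a circle of radius 88 mm, each for one jar.
- place_a (a point): Centre of one of the two empty rings, on the deck's top, z up; turns with the deck. It lies 88 mm from the axis, 150 degrees counter-clockwise from the handle's +x; its axes are parallel to the handle's. The ring: 3.5 mm steel wire, free opening 52 mm across, 45 mm above the deck; the jar stands on the deck inside it.
- place_b (a point): The same for the other empty ring, at 210 degrees counter-clockwise from the handle's +x. The four other rings, at 90, 30, -30 and -90 degrees, hold jars.
- stray_dark: Round spice jar with a black cap and dark label, 44 mm across at its widest, 103 mm high; the cap, 43 mm across, is the part from 82 mm to 103 mm above the underside. Origin: centre of its underside, z up. Loose, on the worktop left of the carousel; 80 to 160 g.
- stray_amber: Round spice jar with a pale grey cap and brownish label, 41 mm across at its widest, 105 mm high; the cap, 40 mm across, is the part from 84 mm to 105 mm above the underside. Origin: centre of its underside, z up. Loose, on the worktop left of the carousel; 80 to 160 g.
- pepper_pot: Round spice jar with a green cap, 46 mm across at its widest, 106 mm high; the cap, 45 mm across, is the part from 85 mm to 105 mm above the underside. Origin: centre of its underside, z up. The only green-capped jar on the carousel; stands loose in one of its four filled places.
- amber_jar_1: Round spice jar with a pale grey cap and brownish label, 41 mm across at its widest, 105 mm high; the cap, 40 mm across, is the part from 84 mm to 105 mm above the underside. Origin: centre of its underside, z up. Stands loose in a filled place of the carousel.
- amber_jar_2: Round spice jar with a pale grey cap and brownish label, 41 mm across at its widest, 105 mm high; the cap, 40 mm across, is the part from 84 mm to 105 mm above the underside. Origin: centre of its underside, z up. Stands loose in a filled place of the carousel.
- dark_jar_1: Round spice jar with a black cap and dark label, 44 mm across at its widest, 103 mm high; the cap, 43 mm across, is the part from 82 mm to 103 mm above the underside. Origin: centre of its underside, z up. Stands loose in a filled place of the carousel.
- mustard: Mustard jar with red lid, 66 mm across, 100 mm high, on the worktop farther back; leave it alone. Origin: centre of its underside.
- honey: Honey jar with red lid, 58 x 62 x 86 mm, on the worktop; leave it alone. Origin: centre of its underside.
- teaspoon: Steel teaspoon lying on the worktop, 132 x 26 x 9 mm; leave it alone. Origin: centre of its underside.
Not all that is in view belongs to the job. What is shaped like the amber_jar_2 but turquoise is not meant.

How it is judged:
By the outcome, as a careful person would: the job done as asked, in the order asked, and still so for the second after the job is handed in, while the arm keeps its last pose, push and grip.
It also fails if it takes over 72 s, if anything falls off the work surface, if the arm or the gripper's body presses on something with over 40 N, if the wrist force passes 120 N, or if a joint passes its speed limit or range.

### The arm

A 6-joint arm with a two-finger parallel gripper is mounted at the origin on a cart in front of the work surface, level with it; the furniture and walls round the work are solid. World frame = base frame: x ahead of the robot, y to its left, z up, the work surface at z = 0. Lengths are in m, angles in rad, forces in N, time in s.
With the tool pointing down it reaches from about 0.325 to 0.75 m from the base axis. Payload 7.6 kg.
Tool frame: the origin (TCP) lies midway between the tips of the shut fingers; the grasp point (between the pads) lies 19 mm behind it; z points along the fingers, y is the line along which they close (so a half turn about z gives the same grasp; the last joint's range is limited). The gripper opens to 85 mm and grips with 20 to 120 N. Pads are 22 mm wide; open, the fingers measure 114 mm over their backs; the gripper's body (76 mm by 85 mm) begins 54 mm behind the grasp point. The pads swing forward as they close: fully open they stand 13 mm farther back than shut.
Start: joints at [1.073, 0.052, 1.401, -0, 1.689, -0.07], TCP at [0.218, 0.478, 0.195] pointing down, gripper open.
Joint ranges: [-2.9, 2.9], [-0.91, 2.17], [0.12, 2.37], [-1.06, 4.2], [0.26, 2.73], [-2.93, 2.93]. Speed limits (rad/s): [2.57, 2.57, 3.01, 3.14, 3.14, 3.14].

### API

Orientations are given as a rotation vector (axis times angle).
In Python, from cell import status, optics, manip, finder gives the robot as it stands.
- The arm moves only by the tool apply_moves, never from a script. Its argument "rows" is a list of rows, each an object of numbers: "tx", "ty", "tz": the shift along the tool's x, y, z in mm; "rx", "ry", "rz": the turn, a rotation vector about the tool's x, y, z in degrees; "jaw": the closure, from -1 (fully open) to 1 (shut), so that 0 is half open. A call has 1 to 10 rows; each row is the pose to reach, as a shift and turn from the pose commanded when the call began, along the tool's axes at that moment; what a row does not reach only later rows make up. A row lasts 1/10 s, in which the tool goes at most 50 mm and 8.59 degrees, less where a joint would pass 70% of its speed; a pose out of reach is approached as far as the arm can. A call with a gripper value outside its range is refused whole. The fingers move at their own pace and stop on an object; "squeeze" is the grip in N (left out, the last holds). Time passes only in rows, so rows that repeat a pose let the fingers close. It gives the time, the measured TCP pose, the force, the opening and the grip force at its end, in the units of the state.
- status.sense(): the state, without advancing time (a new reading comes with each control period).
- optics.capture(name): name is "scene" or "top"; returns a dict with "img" (480x640x3 uint8, blue, green, red), "vfov" (degrees; the focal length in pixels is half the picture's height over the tangent of half this angle, whatever the lens; pixels are square), "cx", "cy" (the principal point, pixels), "k1" (the pictures are not rectified: a ray, as slopes to the right and down, at radius r is drawn at 1 + k1 r^2 times it, then the intrinsics apply), "pose" (4x4, takes a point from camera to world coordinates). Camera axes: x right, y up, looking along -z (the intrinsics and any distortion apply to the point x, -y, -z); pixel columns grow to the right and rows downward; lengths in m; the calibration is good to about 2 mm. A picture is of the moment at which its call begins. There is no depth.
- manip.hand_in(): hands the job in; it is judged then, once.
Trained networks look in the newest picture that a camera, given by its name, has taken for a name from the list of things; names that differ only in an ending like _2 or _b are one class to them, and where a whole thing is asked for, a point or a joint stands for the part that bears it (a point fixed in the world has none). Each returns a list of dicts, best first, with "p" (0 to 1); they miss things now and then, are a little off and sometimes report something else, mostly with a low value. They report only what shows in the picture. A call takes as long as a camera call. They do not tell look-alikes from the thing itself.
- finder.search_frame(camera, target): "at" ([x, y, z] in m, in world coordinates, good to about 4 mm: the middle of the surface that is visible of it).
- finder.silhouettes(camera, target): "mask" (480x640 bool, what is visible of it).
- finder.place_of(camera, target): "at" ([x, y, z] in m, in world coordinates, good to about 4 mm: a listed point, or the origin of a listed thing).
The state is a dict: "time_s": time; "joint_pos": joint angles; "qd": joint speeds; "effort": joint torques, N m; "tool_pos": TCP position; "tcp_rot": TCP orientation; "force": force on the tool from outside, world axes, zero at the start; "wrist_torque": the same for the moment, N m; "finger_gap": opening from 0.0 (shut) to 1.0 (fully open); "grasp_force": force on a finger pad.
Only numpy, scipy, OpenCV 4.12 (cv2) and the standard library are available. Lean on these libraries where they do the work, as an engineer would, in place of code of your own. Each camera call takes 0.05 s, during which the arm holds its last target. There are 200 camera calls.

## Working session

There is one attempt and no reset: what is moved stays moved. The work goes in short steps, Python scripts to look and compute and a tool call to move; the robot and the scene stay as the last step left them, time stands still between calls to the robot, and variables do not carry over. Pictures are saved under pics/ and viewed, at most 10 in all, crops included, and the job is handed in when it is done.

Besides the shell and the picture viewer there is one more tool, called after ">>>" by a JSON object that holds its "name" and its "arguments", one argument or row to a line. apply_moves: Moves the arm, as the interface text tells. Its arguments: {"type":"object","properties":{"rows":{"type":"array","items":{"type":"object","properties":{"tx":{"type":"number"},"ty":{"type":"number"},"tz":{"type":"number"},"rx":{"type":"number"},"ry":{"type":"number"},"rz":{"type":"number"},"jaw":{"type":"number"}}}},"squeeze":{"type":"number"}},"required":["rows"]}

```bash
mkdir -p pics; cat > h.py <<'E'
import numpy as np,cv2
from cell import status,optics,manip,finder
from scipy.spatial.transform import Rotation as R
def cap(n): return optics.capture(n)
def proj(c,p):
    T=np.linalg.inv(c['pose']);q=T[:3,:3]@np.array(p)+T[:3,3]
    s=np.array([q[0],-q[1]])/-q[2];f=240/np.tan(np.radians(c['vfov']/2))
    s=s*(1+c['k1']*(s@s));return s*f+[c['cx'],c['cy']]
def ray(c,uv,z):
    f=240/np.tan(np.radians(c['vfov']/2));d=(np.array(uv)-[c['cx'],c['cy']])/f;s=d.copy()
    for _ in range(20): s=d/(1+c['k1']*(s@s))
    v=c['pose'][:3,:3]@np.array([s[0],-s[1],-1]);o=c['pose'][:3,3]
    return o+v*(z-o[2])/v[2]
def go(x,y,z,yaw=None):
    """print shift in tool axes (mm) to a world TCP target, and the tool's axes"""
    s=status.sense();r=R.from_rotvec(s['tcp_rot']);print('shift',np.round(1000*r.inv().apply(np.array([x,y,z])-s['tool_pos']),1))
E
python3 - <<'E'
from h import *
s=status.sense();print({k:np.round(v,3) for k,v in s.items()});print(R.from_rotvec(s['tcp_rot']).as_matrix().round(2))
for n in ['scene','top']:
    c=cap(n);cv2.imwrite(f'pics/{n}0.png',c['img']);print(n,c['vfov'],c['pose'].round(3),c['k1'])
    for t in ['carousel_foot','carousel_handle','place_a','stray_dark','stray_amber','pepper_pot','mustard','honey','teaspoon']:
        for d in finder.place_of(n,t)[:7]: print(t,np.round(d['at'],3),round(d['p'],2),proj(c,d['at']).round())
E
```

```text
{'time_s': np.float64(0.0), 'joint_pos': array([ 1.073,  0.053,  1.402, -0.   ,  1.689, -0.07 ]), 'qd': array([-0.001, -0.   , -0.   ,  0.001,  0.003,  0.   ]), 'effort': array([-1.0000e-03, -3.8166e+01, -3.6019e+01, -0.0000e+00,  6.0000e-03,
        0.0000e+00]), 'tool_pos': array([0.218, 0.477, 0.194]), 'tcp_rot': array([-6.67e-01, -3.07e+00,  2.00e-03]), 'force': array([ 0.917,  0.013, -0.521]), 'wrist_torque': array([ 0.016, -0.04 ,  0.001]), 'grasp_force': np.float64(0.0), 'finger_gap': np.float64(0.999)}
[[-0.91  0.41 -0.  ]
 [ 0.41  0.91 -0.  ]
 [ 0.   -0.   -1.  ]]
scene 55.54950894925096 [[ 0.892  0.341 -0.297  0.08 ]
 [-0.452  0.697 -0.557 -0.401]
 [ 0.017  0.631  0.776  0.954]
 [ 0.     0.     0.     1.   ]] -0.07137697745560864
place_a [0.456 0.006 0.038] 0.59 [377. 311.]
place_a [0.489 0.092 0.033] 0.57 [370. 279.]
stray_dark [ 0.461  0.366 -0.001] 0.6 [310. 217.]
stray_dark [0.488 0.09  0.031] 0.46 [370. 280.]
stray_amber [0.458 0.262 0.   ] 0.56 [326. 243.]
pepper_pot [ 0.598 -0.054  0.032] 0.6 [442. 308.]
mustard [ 0.594  0.335 -0.002] 0.75 [357. 209.]
honey [ 0.342  0.32  -0.001] 0.75 [278. 243.]
teaspoon [ 0.539  0.477 -0.001] 0.52 [317. 183.]
top 42.76795201069192 [[-0.014  0.983 -0.185  0.18 ]
 [-1.    -0.012  0.013  0.205]
 [ 0.011  0.185  0.983  1.333]
 [ 0.     0.     0.     1.   ]] -0.05773783641768532
carousel_handle [0.548 0.022 0.168] 0.52 [400. 171.]
place_a [0.494 0.089 0.036] 0.92 [361. 214.]
place_a [0.457 0.008 0.035] 0.64 [399. 230.]
stray_dark [0.457 0.364 0.001] 0.71 [237. 235.]
stray_amber [ 0.46   0.261 -0.001] 0.95 [283. 233.]
stray_amber [0.634 0.027 0.037] 0.65 [387. 152.]
pepper_pot [ 0.606 -0.05   0.036] 0.89 [422. 164.]
pepper_pot [0.491 0.09  0.034] 0.5 [361. 215.]
pepper_pot [ 0.514 -0.067  0.035] 0.25 [432. 204.]
mustard [0.594 0.337 0.001] 0.67 [249. 175.]
honey [0.345 0.324 0.003] 0.92 [254. 285.]
teaspoon [ 0.543  0.478 -0.006] 0.59 [187. 199.]
```

```bash
cd pics; python3 -c "
import cv2
t=cv2.imread('top0.png');s=cv2.imread('scene0.png')
a=cv2.resize(t[90:330,140:500],(800,533),interpolation=3);cv2.imwrite('topc.png',a)
b=cv2.resize(s[130:370,220:580],(800,533),interpolation=3);cv2.imwrite('scc.png',b)"
```

```text
(no output)
```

View pics/topc.png

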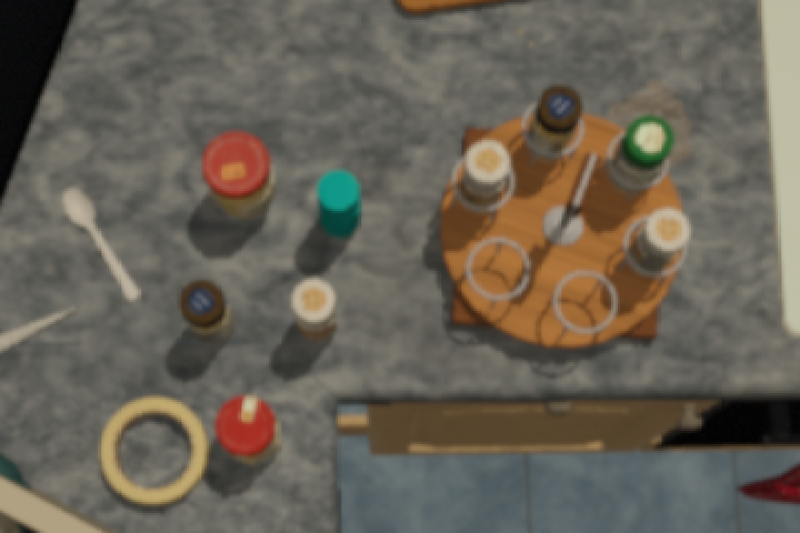

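View pics/scc.png

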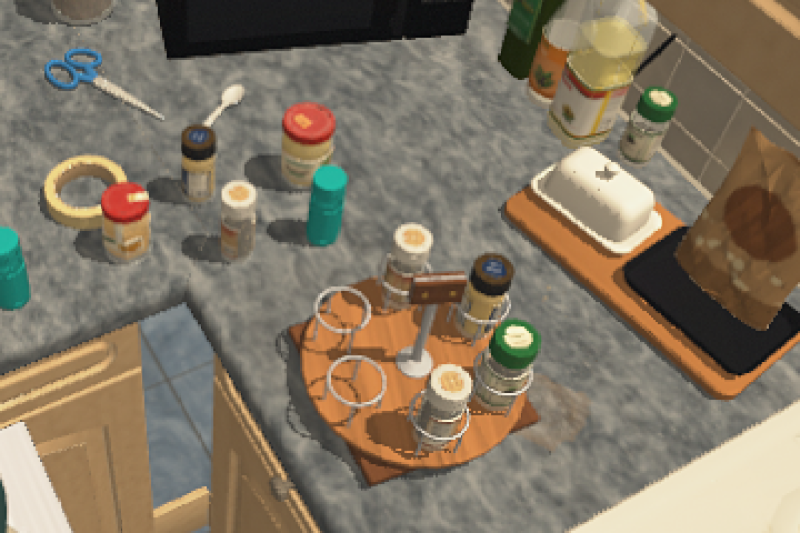

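```bash
python3 - <<'E'
from h import *
from scipy.optimize import least_squares
T=cap('top');S=cap('scene')
t=lambda u,v:np.array([140+u/2.2222,90+v/2.2222])-.3
s=lambda u,v:np.array([220+u/2.2222,130+v/2.2222])-.3
print('strays',[ray(T,t(*p),z)[:2].round(4) for p,z in (((202,300),.103),((313,299),.105))],[ray(S,s(*p),z)[:2].round(4) for p,z in (((198,136),.103),((238,193),.105))])
# (cam,pix,z,angle, weight)
D=[(T,t(498,268),.079,150,1),(T,t(586,301),.079,210,1),(T,t(487,160),.139,90,.5),(T,t(559,106),.137,30,.5),(T,t(650,138),.14,-30,.5),(T,t(667,229),.139,-90,.5),
(S,s(343,310),.079,150,1),(S,s(357,381),.079,210,1),(S,s(413,239),.139,90,.5),(S,s(492,268),.137,30,.5),(S,s(517,336),.14,-30,.5),(S,s(453,381),.139,-90,.5)]
P=[(ray(c,p,z)[:2],np.radians(a),w) for c,p,z,a,w in D]
def res(q): return np.concatenate([w*(m-q[:2]-.088*np.array([np.cos(q[2]+a),np.sin(q[2]+a)])) for m,a,w in P])
f=least_squares(res,[.545,.022,-.35]);q=f.x;print('centre',q,np.degrees(q[2]));print((f.fun.reshape(-1,2)*1000).round(1).tolist())
for a in (150,210,-30): print(a,(q[:2]+.088*np.array([np.cos(q[2]+np.radians(a)),np.sin(q[2]+np.radians(a))])).round(4))
for n,c,ps in (('T',T,[t(466,128),t(454,322),t(656,338)]),('S',S,[s(370,485),s(538,418),s(291,330)])):
  for z in (.0,.02): print(n,z,[(ray(c,p,z)[:2]-q[:2]).round(4).tolist() for p in ps],[round(np.degrees(np.arctan2(*(ray(c,p,z)[:2]-q[:2])[::-1])),1) for p in ps])
print('turq',ray(T,t(340,188),.105))
go(.459,.3645,.15)
E
```

```text
strays [array([0.4573, 0.3642]), array([0.4565, 0.2614])] [array([0.4566, 0.3653]), array([0.4564, 0.2626])]
centre [ 0.54483574  0.01785637 -0.37863843] -21.69438393891685
[[0.3, 0.3], [-0.2, -0.4], [0.2, 0.2], [-0.8, 0.4], [-0.9, -0.1], [-0.8, 0.6], [0.9, -0.5], [0.6, -0.1], [-0.5, -0.6], [-1.0, 0.2], [0.0, 0.6], [0.8, 0.2]]
150 [0.4903 0.0869]
210 [0.4578 0.0051]
-30 [ 0.5994 -0.0512]
T 0.0 [[0.114, 0.0906], [-0.0898, 0.1076], [-0.1085, -0.0946]] [np.float64(38.5), np.float64(129.9), np.float64(-138.9)]
T 0.02 [[0.1068, 0.0921], [-0.0939, 0.1088], [-0.1123, -0.0904]] [np.float64(40.8), np.float64(130.8), np.float64(-141.2)]
S 0.0 [[-0.1056, -0.0881], [0.0992, -0.1039], [-0.0843, 0.115]] [np.float64(-140.2), np.float64(-46.3), np.float64(126.2)]
S 0.02 [[-0.1131, -0.0951], [0.0873, -0.1105], [-0.0923, 0.1038]] [np.float64(-140.0), np.float64(-51.7), np.float64(131.6)]
turq [0.5630218  0.23584686 0.105     ]
shift [-266.4   -3.    45.1]
```

>>> {"name": "apply_moves", "arguments": {
  "rows": [
    {"tx": -45, "ty": -1, "tz": 0, "jaw": -0.5},
    {"tx": -90, "ty": -2, "tz": 0, "jaw": -0.5},
    {"tx": -135, "ty": -3, "tz": 0, "jaw": -0.5},
    {"tx": -180, "ty": -3.5, "tz": 10, "jaw": -0.5},
    {"tx": -225, "ty": -4, "tz": 25, "jaw": -0.5},
    {"tx": -255, "ty": -4, "tz": 45, "jaw": -0.5},
    {"tx": -264.5, "ty": -4, "tz": 60, "jaw": -0.5},
    {"tx": -264.5, "ty": -4, "tz": 60, "jaw": -0.5},
    {"tx": -264.5, "ty": -4, "tz": 60, "jaw": -0.5}
  ]
}}

```text
schema error: expected keys tx, ty, tz, rx, ry, rz, jaw
```

```bash
python3 - <<'E'
from h import *
go(.457,.3645,.068);s=status.sense();print(s['tool_pos'],s['joint_pos'],s['finger_gap']);print(R.from_rotvec(s['tcp_rot']).as_matrix().round(3))
E
```

```text
shift [-264.6   -3.8  127.1]
[0.21779855 0.47772665 0.19513716] [ 1.07270823e+00  5.21806661e-02  1.40069269e+00 -9.90015989e-06
  1.68857905e+00 -7.03013551e-02] 1.0014459571607168
[[-0.91   0.415  0.   ]
 [ 0.415  0.91   0.   ]
 [-0.     0.    -1.   ]]
```

All seven keys are required in each row.

>>> {"name": "apply_moves", "arguments": {
  "rows": [
    {"tx": -45, "ty": -1, "tz": 0, "rx": 0, "ry": 0, "rz": 0, "jaw": -0.5},
    {"tx": -90, "ty": -2, "tz": 0, "rx": 0, "ry": 0, "rz": 0, "jaw": -0.5},
    {"tx": -135, "ty": -3, "tz": 0, "rx": 0, "ry": 0, "rz": 0, "jaw": -0.5},
    {"tx": -180, "ty": -3.5, "tz": 10, "rx": 0, "ry": 0, "rz": 0, "jaw": -0.5},
    {"tx": -225, "ty": -4, "tz": 25, "rx": 0, "ry": 0, "rz": 0, "jaw": -0.5},
    {"tx": -255, "ty": -4, "tz": 45, "rx": 0, "ry": 0, "rz": 0, "jaw": -0.5},
    {"tx": -264.5, "ty": -4, "tz": 60, "rx": 0, "ry": 0, "rz": 0, "jaw": -0.5},
    {"tx": -264.5, "ty": -4, "tz": 60, "rx": 0, "ry": 0, "rz": 0, "jaw": -0.5},
    {"tx": -264.5, "ty": -4, "tz": 60, "rx": 0, "ry": 0, "rz": 0, "jaw": -0.5}
  ]
}}

```text
time_s: 2.0
tool_pos: [0.456, 0.365, 0.1354]
tcp_rot: [-0.666, -3.07, -0.0]
force: [0.6, -1.5, 0.2]
finger_gap: 0.744
grasp_force: 0.0
```

```bash
python3 - <<'E'
from h import *
go(.457,.3645,.068);s=status.sense();print(s['tool_pos'],s['joint_pos'],s['finger_gap']);print(R.from_rotvec(s['tcp_rot']).as_matrix().round(3))
E
```

```text
shift [-1.2 -0.  67.4]
[0.45595745 0.36501557 0.13544394] [ 6.11594480e-01  2.42823790e-01  1.30927264e+00  4.79515943e-04
  1.58970968e+00 -5.32181435e-01] 0.7442965989472314
[[-0.91   0.414 -0.   ]
 [ 0.414  0.91   0.   ]
 [ 0.001  0.    -1.   ]]
```

>>> {"name": "apply_moves", "arguments": {
  "rows": [
    {"tx": -1, "ty": 0, "tz": 25, "rx": 0, "ry": 0, "rz": 0, "jaw": -0.5},
    {"tx": -1, "ty": 0, "tz": 50, "rx": 0, "ry": 0, "rz": 0, "jaw": -0.5},
    {"tx": -1, "ty": 0, "tz": 67, "rx": 0, "ry": 0, "rz": 0, "jaw": -0.5},
    {"tx": -1, "ty": 0, "tz": 67, "rx": 0, "ry": 0, "rz": 0, "jaw": -0.3},
    {"tx": -1, "ty": 0, "tz": 67, "rx": 0, "ry": 0, "rz": 0, "jaw": 0.2},
    {"tx": -1, "ty": 0, "tz": 67, "rx": 0, "ry": 0, "rz": 0, "jaw": 0.3},
    {"tx": -1, "ty": 0, "tz": 67, "rx": 0, "ry": 0, "rz": 0, "jaw": 0.3},
    {"tx": -1, "ty": 0, "tz": 67, "rx": 0, "ry": 0, "rz": 0, "jaw": 0.3},
    {"tx": -1, "ty": 0, "tz": 67, "rx": 0, "ry": 0, "rz": 0, "jaw": 0.3}
  ],
  "squeeze": 30
}}

```text
time_s: 2.9
tool_pos: [0.4579, 0.364, 0.0686]
tcp_rot: [0.667, 3.069, 0.001]
force: [-0.1, -0.0, -0.9]
finger_gap: 0.348
grasp_force: 0.0
```

```bash
python3 - <<'E'
from h import *
s=status.sense();print(s['finger_gap'],s['grasp_force'])
S=cap('scene');T=cap('top')
a=cv2.resize(S['img'][130:290,230:430],(500,400),interpolation=3);b=cv2.resize(T['img'][170:290,200:300],(300,360),interpolation=3)
o=np.zeros((400,800,3),np.uint8);o[:,:500]=a;o[:360,500:]=b;cv2.imwrite('pics/g1.png',o)
E
```

```text
0.34760033779967103 0.0
```

View pics/g1.png

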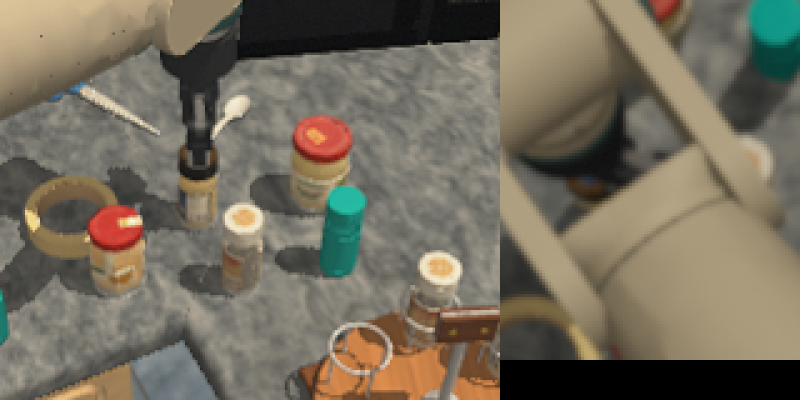

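>>> {"name": "apply_moves", "arguments": {
  "rows": [
    {"tx": 0, "ty": 0, "tz": 0, "rx": 0, "ry": 0, "rz": 0, "jaw": 0.6},
    {"tx": 0, "ty": 0, "tz": 0, "rx": 0, "ry": 0, "rz": 0, "jaw": 1},
    {"tx": 0, "ty": 0, "tz": 0, "rx": 0, "ry": 0, "rz": 0, "jaw": 1},
    {"tx": 0, "ty": 0, "tz": 0, "rx": 0, "ry": 0, "rz": 0, "jaw": 1}
  ],
  "squeeze": 30
}}

```text
time_s: 3.4
tool_pos: [0.4577, 0.3639, 0.0681]
tcp_rot: [-0.667, -3.07, -0.0]
force: [0.2, -0.5, 0.5]
finger_gap: 0.0
grasp_force: 0.0
```

```bash
python3 - <<'E'
from h import *
s=status.sense()
S=cap('scene');T=cap('top')
p=proj(S,s['tool_pos']);print(p, proj(S,[.457,.364,0]),proj(S,[.457,.364,.103]))
for d in finder.place_of('scene','stray_dark')[:3]: print(d['at'],d['p'])
u,v=311,200
a=cv2.resize(S['img'][150:250,260:400],(800,571),interpolation=3)
cv2.imwrite('pics/g2.png',a)
E
```

```text
[309.38400154 200.34600499] [309.09711849 217.2903515 ] [309.15475717 191.17775437]
[0.4597, 0.366, -0.0011] 0.79
```

View pics/g2.png

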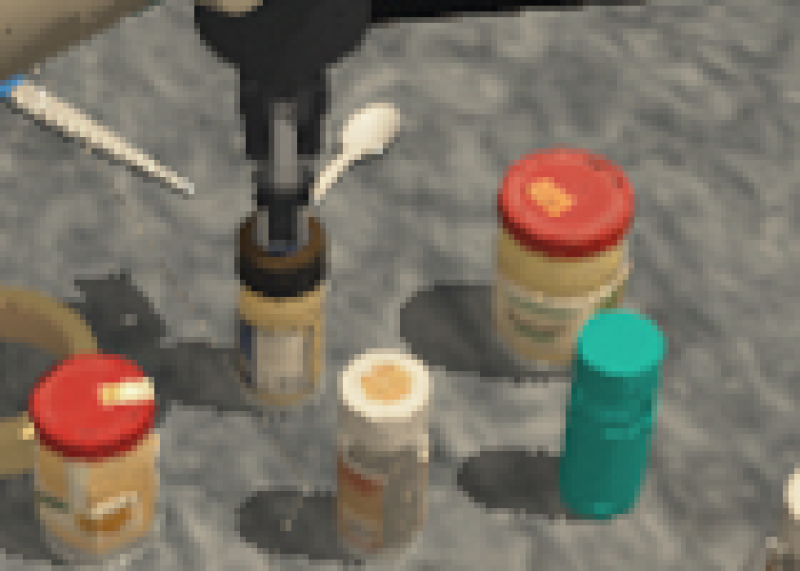

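>>> {"name": "apply_moves", "arguments": {
  "rows": [
    {"tx": 0, "ty": 0, "tz": -30, "rx": 0, "ry": 0, "rz": 0, "jaw": 1},
    {"tx": 0, "ty": 0, "tz": -60, "rx": 0, "ry": 0, "rz": 0, "jaw": 1},
    {"tx": 0, "ty": 0, "tz": -60, "rx": 0, "ry": 0, "rz": 0, "jaw": 1}
  ]
}}

```text
time_s: 3.85
tool_pos: [0.4597, 0.3653, 0.1335]
tcp_rot: [0.665, 3.064, 0.01]
force: [0.1, 0.2, 0.8]
finger_gap: -0.005
grasp_force: 0.0
```

```bash
python3 - <<'E'
from h import *
s=status.sense()
S=cap('scene');print(s['tool_pos'],s['force'])
c=S['img'][120:250,250:380].copy()
a=cv2.resize(c,(598,598),interpolation=0)
p=(proj(S,s['tool_pos'])-[250,120]+.5)*4.6;print(p)
cv2.circle(a,tuple(p.astype(int)),3,(0,0,255),-1);cv2.imwrite('pics/g3.png',a)
E
```

```text
[0.45967936 0.36534106 0.1334743 ] [0.09579653 0.24426677 0.82778206]
[277.73343994 288.15488183]
```

View pics/g3.png

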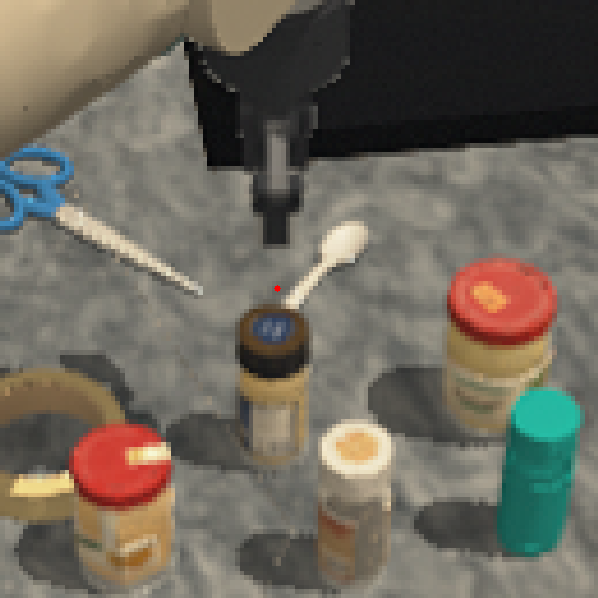

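>>> {"name": "apply_moves", "arguments": {
  "rows": [
    {"tx": 0, "ty": 0, "tz": 0, "rx": 0, "ry": 0, "rz": 0, "jaw": -0.5},
    {"tx": 0, "ty": 0, "tz": 0, "rx": 0, "ry": 0, "rz": 0, "jaw": -0.5},
    {"tx": 0, "ty": 0, "tz": 0, "rx": 0, "ry": 0, "rz": 0, "jaw": -0.5},
    {"tx": 0, "ty": 0, "tz": 0, "rx": 0, "ry": 0, "rz": 0, "jaw": -0.5},
    {"tx": 0, "ty": 0, "tz": 25, "rx": 0, "ry": 0, "rz": 0, "jaw": -0.5},
    {"tx": 0, "ty": 0, "tz": 50, "rx": 0, "ry": 0, "rz": 0, "jaw": -0.5},
    {"tx": 0, "ty": 0, "tz": 70, "rx": 0, "ry": 0, "rz": 0, "jaw": -0.5},
    {"tx": 0, "ty": 0, "tz": 85, "rx": 0, "ry": 0, "rz": 0, "jaw": -0.5},
    {"tx": 0, "ty": 0, "tz": 94, "rx": 0, "ry": 0, "rz": 0, "jaw": -0.5},
    {"tx": 0, "ty": 0, "tz": 94, "rx": 0, "ry": 0, "rz": 0, "jaw": -0.5}
  ]
}}

```text
time_s: 4.9
tool_pos: [0.4572, 0.3636, 0.0329]
tcp_rot: [-0.667, -3.069, 0.002]
force: [0.4, -0.4, -0.3]
finger_gap: 0.747
grasp_force: 0.0
```

>>> {"name": "apply_moves", "arguments": {
  "rows": [
    {"tx": 0, "ty": 0, "tz": 0, "rx": 0, "ry": 0, "rz": 0, "jaw": -0.2},
    {"tx": 0, "ty": 0, "tz": 0, "rx": 0, "ry": 0, "rz": 0, "jaw": 0},
    {"tx": 0, "ty": 0, "tz": 0, "rx": 0, "ry": 0, "rz": 0, "jaw": 0.3},
    {"tx": 0, "ty": 0, "tz": 0, "rx": 0, "ry": 0, "rz": 0, "jaw": 0.3},
    {"tx": 0, "ty": 0, "tz": 0, "rx": 0, "ry": 0, "rz": 0, "jaw": 0.3}
  ],
  "squeeze": 30
}}

```text
time_s: 5.4
tool_pos: [0.4585, 0.3645, 0.0356]
tcp_rot: [0.666, 3.068, 0.003]
force: [1.1, 0.4, 5.8]
finger_gap: 0.491
grasp_force: 30.5
```

>>> {"name": "apply_moves", "arguments": {
  "rows": [
    {"tx": 0, "ty": 0, "tz": -10, "rx": 0, "ry": 0, "rz": 0, "jaw": 0.3},
    {"tx": 0, "ty": 0, "tz": -30, "rx": 0, "ry": 0, "rz": 0, "jaw": 0.3},
    {"tx": 0, "ty": 0, "tz": -60, "rx": 0, "ry": 0, "rz": 0, "jaw": 0.3},
    {"tx": 0, "ty": 0, "tz": -95, "rx": 0, "ry": 0, "rz": 0, "jaw": 0.3},
    {"tx": 0, "ty": 0, "tz": -120, "rx": 0, "ry": 0, "rz": 0, "jaw": 0.3},
    {"tx": -4, "ty": -8, "tz": -130, "rx": 0, "ry": 0, "rz": 0, "jaw": 0.3},
    {"tx": -14, "ty": -30, "tz": -130, "rx": 0, "ry": 0, "rz": 0, "jaw": 0.3},
    {"tx": -28, "ty": -63, "tz": -130, "rx": 0, "ry": 0, "rz": 0, "jaw": 0.3},
    {"tx": -43, "ty": -96, "tz": -130, "rx": 0, "ry": 0, "rz": 0, "jaw": 0.3},
    {"tx": -58, "ty": -128, "tz": -130, "rx": 0, "ry": 0, "rz": 0, "jaw": 0.3}
  ],
  "squeeze": 40
}}

```text
time_s: 6.4
tool_pos: [0.4564, 0.2213, 0.1628]
tcp_rot: [-0.666, -3.068, 0.002]
force: [0.8, -0.1, 0.1]
finger_gap: 0.487
grasp_force: 40.6
```

>>> {"name": "apply_moves", "arguments": {
  "rows": [
    {"tx": -15, "ty": -33, "tz": 0, "rx": 0, "ry": 0, "rz": 0, "jaw": 0.3},
    {"tx": -30, "ty": -66, "tz": 0, "rx": 0, "ry": 0, "rz": 0, "jaw": 0.3},
    {"tx": -45, "ty": -99, "tz": 0, "rx": 0, "ry": 0, "rz": 0, "jaw": 0.3},
    {"tx": -60, "ty": -132, "tz": 0, "rx": 0, "ry": 0, "rz": 0, "jaw": 0.3},
    {"tx": -75, "ty": -163, "tz": 0, "rx": 0, "ry": 0, "rz": 0, "jaw": 0.3},
    {"tx": -86, "ty": -188, "tz": 0, "rx": 0, "ry": 0, "rz": 0, "jaw": 0.3},
    {"tx": -91, "ty": -199, "tz": 0, "rx": 0, "ry": 0, "rz": 0, "jaw": 0.3},
    {"tx": -91, "ty": -199, "tz": 0, "rx": 0, "ry": 0, "rz": 0, "jaw": 0.3},
    {"tx": -91, "ty": -199, "tz": 0, "rx": 0, "ry": 0, "rz": 0, "jaw": 0.3}
  ]
}}

```text
time_s: 7.3
tool_pos: [0.4574, 0.0052, 0.1637]
tcp_rot: [-0.667, -3.069, -0.001]
force: [0.9, 0.5, -1.8]
finger_gap: 0.489
grasp_force: 40.7
```

```bash
python3 - <<'E'
from h import *
s=status.sense();print(s['tool_pos'],s['tcp_rot'],s['force'],s['joint_pos'].round(2));go(.4578,.0051,.12)
for n in('scene','top'):
    S=cap(n)
    for t in ('stray_dark','place_a'):
        for d in finder.place_of(n,t)[:3]: print(n,t,d['at'],d['p'],proj(S,d['at']))
    if n=='scene':
        m=finder.silhouettes(n,'stray_dark')
        p0=proj(S,[.4578,.0051,.034]);print(p0)
        x,y=int(p0[0]),int(p0[1]);c=S['img'][y-110:y+30,x-80:x+95];a=cv2.resize(c,(c.shape[1]*4,c.shape[0]*4),interpolation=3)
        for p,col in (([.4578,.0051,.079],(0,0,255)),(s['tool_pos']+[0,0,.037],(255,0,0)),(s['tool_pos']+[0,0,-.034],(255,0,255))):
            q=(proj(S,p)-[x-80,y-110]+.5)*4;cv2.circle(a,tuple(q.astype(int)),3,col,-1)
        cv2.imwrite('pics/g4.png',a)
E
```

```text
[0.4573503  0.00515654 0.16368274] [-6.66729894e-01 -3.06916077e+00 -6.72426159e-04] [ 0.92032634  0.50675921 -1.80780932] [-0.07 -0.13  1.64  0.    1.63 -1.21]
shift [-0.5  0.1 43.7]
scene stray_dark [0.4583, 0.0067, 0.1285] 0.9 [382.77249608 288.5324958 ]
scene place_a [0.4896, 0.0881, 0.0313] 0.9 [370.95355439 280.24266656]
scene place_a [0.4579, 0.0073, 0.0386] 0.78 [377.50225753 309.60977558]
[377.72310755 311.37691477]
top stray_dark [0.456, 0.0048, 0.1302] 0.42 [407.18453928 220.37909245]
top place_a [0.4576, 0.0064, 0.0354] 0.97 [399.6229958  229.52393296]
top place_a [0.4923, 0.087, 0.0348] 0.7 [362.11012152 214.42290471]
```

View pics/g4.png

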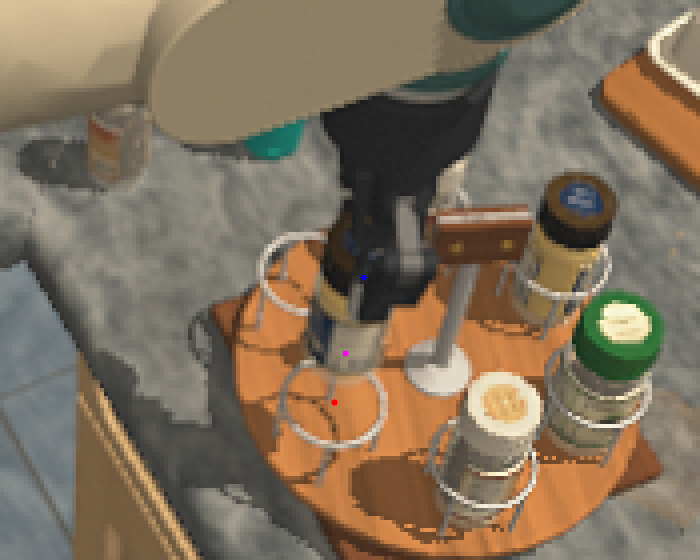

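>>> {"name": "apply_moves", "arguments": {
  "rows": [
    {"tx": -0.5, "ty": 0, "tz": 15, "rx": 0, "ry": 0, "rz": 0, "jaw": 0.3},
    {"tx": -0.5, "ty": 0, "tz": 35, "rx": 0, "ry": 0, "rz": 0, "jaw": 0.3},
    {"tx": -0.5, "ty": 0, "tz": 50, "rx": 0, "ry": 0, "rz": 0, "jaw": 0.3},
    {"tx": -0.5, "ty": 0, "tz": 60, "rx": 0, "ry": 0, "rz": 0, "jaw": 0.3},
    {"tx": -0.5, "ty": 0, "tz": 70, "rx": 0, "ry": 0, "rz": 0, "jaw": 0.3},
    {"tx": -0.5, "ty": 0, "tz": 80, "rx": 0, "ry": 0, "rz": 0, "jaw": 0.3},
    {"tx": -0.5, "ty": 0, "tz": 88, "rx": 0, "ry": 0, "rz": 0, "jaw": 0.3},
    {"tx": -0.5, "ty": 0, "tz": 90, "rx": 0, "ry": 0, "rz": 0, "jaw": 0.3}
  ]
}}

```text
time_s: 8.45
tool_pos: [0.4576, 0.0044, 0.0731]
tcp_rot: [-0.667, -3.069, 0.0]
force: [0.0, 1.1, -1.2]
finger_gap: 0.485
grasp_force: 40.7
```

>>> {"name": "apply_moves", "arguments": {
  "rows": [
    {"tx": 0, "ty": 0, "tz": 1.5, "rx": 0, "ry": 0, "rz": 0, "jaw": 0.3},
    {"tx": 0, "ty": 0, "tz": 3, "rx": 0, "ry": 0, "rz": 0, "jaw": 0.3},
    {"tx": 0, "ty": 0, "tz": 4, "rx": 0, "ry": 0, "rz": 0, "jaw": 0.3},
    {"tx": 0, "ty": 0, "tz": 4, "rx": 0, "ry": 0, "rz": 0, "jaw": 0.3}
  ]
}}

```text
time_s: 8.85
tool_pos: [0.4582, 0.0044, 0.0702]
tcp_rot: [0.667, 3.07, 0.0]
force: [0.0, 0.2, -0.9]
finger_gap: 0.486
grasp_force: 40.7
```

>>> {"name": "apply_moves", "arguments": {
  "rows": [
    {"tx": 0, "ty": 0, "tz": 1, "rx": 0, "ry": 0, "rz": 0, "jaw": 0.3},
    {"tx": 0, "ty": 0, "tz": 1.5, "rx": 0, "ry": 0, "rz": 0, "jaw": 0.3},
    {"tx": 0, "ty": 0, "tz": 1.5, "rx": 0, "ry": 0, "rz": 0, "jaw": 0.3}
  ]
}}

```text
time_s: 9.15
tool_pos: [0.4586, 0.0043, 0.0696]
tcp_rot: [0.667, 3.068, 0.0]
force: [-1.6, 0.6, 4.9]
finger_gap: 0.487
grasp_force: 41.1
```

Contact with the deck. Release slowly, then lift.

>>> {"name": "apply_moves", "arguments": {
  "rows": [
    {"tx": 0, "ty": 0, "tz": 0, "rx": 0, "ry": 0, "rz": 0, "jaw": 0},
    {"tx": 0, "ty": 0, "tz": 0, "rx": 0, "ry": 0, "rz": 0, "jaw": -0.3},
    {"tx": 0, "ty": 0, "tz": 0, "rx": 0, "ry": 0, "rz": 0, "jaw": -0.4},
    {"tx": 0, "ty": 0, "tz": 0, "rx": 0, "ry": 0, "rz": 0, "jaw": -0.4},
    {"tx": 0, "ty": 0, "tz": -15, "rx": 0, "ry": 0, "rz": 0, "jaw": -0.4},
    {"tx": 0, "ty": 0, "tz": -45, "rx": 0, "ry": 0, "rz": 0, "jaw": -0.4},
    {"tx": 0, "ty": 0, "tz": -60, "rx": 0, "ry": 0, "rz": 0, "jaw": -0.4},
    {"tx": 0, "ty": 0, "tz": -60, "rx": 0, "ry": 0, "rz": 0, "jaw": -0.4}
  ]
}}

```text
time_s: 9.95
tool_pos: [0.4594, 0.0043, 0.1309]
tcp_rot: [0.666, 3.066, 0.001]
force: [-0.1, 0.4, -0.1]
finger_gap: 0.698
grasp_force: 0.0
```

```bash
python3 - <<'E'
from h import *
go(.4565,.262,.129)
for n in('scene','top'):
    S=cap(n)
    for t in ('stray_dark','stray_amber','place_a','pepper_pot'):
        for d in finder.place_of(n,t)[:4]: print(n,t,d['at'],d['p'],proj(S,d['at']).round())
E
```

```text
shift [109.5 233.3   1.8]
scene stray_dark [0.4579, 0.0055, 0.0315] 0.74 [378. 312.]
scene stray_dark [0.6359, 0.0288, 0.0359] 0.32 [434. 275.]
scene stray_amber [0.454, 0.2612, -0.0014] 0.62 [325. 244.]
scene place_a [0.4887, 0.0887, 0.0308] 0.82 [370. 280.]
scene place_a [0.4559, 0.0054, 0.0368] 0.62 [377. 311.]
scene pepper_pot [0.6019, -0.0578, 0.0325] 0.86 [444. 309.]
top stray_dark [0.4592, 0.0071, 0.0353] 0.43 [399. 229.]
top stray_amber [0.4567, 0.2581, -0.0016] 0.64 [284. 235.]
top place_a [0.4894, 0.0876, 0.0337] 0.97 [362. 216.]
top place_a [0.4585, 0.0069, 0.034] 0.75 [399. 229.]
```

>>> {"name": "apply_moves", "arguments": {
  "rows": [
    {"tx": 18, "ty": 38, "tz": 0, "rx": 0, "ry": 0, "rz": 0, "jaw": -0.5},
    {"tx": 37, "ty": 78, "tz": 0, "rx": 0, "ry": 0, "rz": 0, "jaw": -0.5},
    {"tx": 56, "ty": 119, "tz": 0, "rx": 0, "ry": 0, "rz": 0, "jaw": -0.5},
    {"tx": 75, "ty": 160, "tz": 0, "rx": 0, "ry": 0, "rz": 0, "jaw": -0.5},
    {"tx": 94, "ty": 200, "tz": 0, "rx": 0, "ry": 0, "rz": 0, "jaw": -0.5},
    {"tx": 106, "ty": 226, "tz": 0, "rx": 0, "ry": 0, "rz": 0, "jaw": -0.5},
    {"tx": 109.5, "ty": 233, "tz": 2, "rx": 0, "ry": 0, "rz": 0, "jaw": -0.5},
    {"tx": 109.5, "ty": 233, "tz": 2, "rx": 0, "ry": 0, "rz": 0, "jaw": -0.5},
    {"tx": 109.5, "ty": 233, "tz": 2, "rx": 0, "ry": 0, "rz": 0, "jaw": -0.5}
  ]
}}

```text
time_s: 11.35
tool_pos: [0.4552, 0.2608, 0.1264]
tcp_rot: [-0.668, -3.069, 0.001]
force: [-0.1, -0.1, 0.6]
finger_gap: 0.748
grasp_force: 0.0
```

```bash
python3 - <<'E'
from h import *
go(.4565,.262,.036);print(status.sense()['tool_pos'])
E
```

```text
shift [-0.7  1.7 90.4]
[0.4551683  0.26081725 0.12635201]
```

>>> {"name": "apply_moves", "arguments": {
  "rows": [
    {"tx": -0.5, "ty": 1, "tz": 30, "rx": 0, "ry": 0, "rz": 0, "jaw": -0.5},
    {"tx": -0.5, "ty": 1, "tz": 60, "rx": 0, "ry": 0, "rz": 0, "jaw": -0.5},
    {"tx": -0.5, "ty": 1, "tz": 82, "rx": 0, "ry": 0, "rz": 0, "jaw": -0.5},
    {"tx": -0.5, "ty": 1, "tz": 90, "rx": 0, "ry": 0, "rz": 0, "jaw": -0.5},
    {"tx": -0.5, "ty": 1, "tz": 90, "rx": 0, "ry": 0, "rz": 0, "jaw": -0.2},
    {"tx": -0.5, "ty": 1, "tz": 90, "rx": 0, "ry": 0, "rz": 0, "jaw": 0},
    {"tx": -0.5, "ty": 1, "tz": 90, "rx": 0, "ry": 0, "rz": 0, "jaw": 0.3},
    {"tx": -0.5, "ty": 1, "tz": 90, "rx": 0, "ry": 0, "rz": 0, "jaw": 0.3},
    {"tx": -0.5, "ty": 1, "tz": 90, "rx": 0, "ry": 0, "rz": 0, "jaw": 0.3}
  ],
  "squeeze": 40
}}

```text
time_s: 12.25
tool_pos: [0.4571, 0.2628, 0.0384]
tcp_rot: [0.666, 3.067, 0.002]
force: [0.1, -1.4, 6.6]
finger_gap: 0.459
grasp_force: 40.7
```

>>> {"name": "apply_moves", "arguments": {
  "rows": [
    {"tx": 0, "ty": 0, "tz": -10, "rx": 0, "ry": 0, "rz": 0, "jaw": 0.3},
    {"tx": 0, "ty": 0, "tz": -35, "rx": 0, "ry": 0, "rz": 0, "jaw": 0.3},
    {"tx": 0, "ty": 0, "tz": -70, "rx": 0, "ry": 0, "rz": 0, "jaw": 0.3},
    {"tx": 0, "ty": 0, "tz": -105, "rx": 0, "ry": 0, "rz": 0, "jaw": 0.3},
    {"tx": -10, "ty": -14, "tz": -115, "rx": 0, "ry": 0, "rz": 0, "jaw": 0.3},
    {"tx": -32, "ty": -45, "tz": -115, "rx": 0, "ry": 0, "rz": 0, "jaw": 0.3},
    {"tx": -55, "ty": -78, "tz": -115, "rx": 0, "ry": 0, "rz": 0, "jaw": 0.3},
    {"tx": -78, "ty": -110, "tz": -115, "rx": 0, "ry": 0, "rz": 0, "jaw": 0.3},
    {"tx": -96, "ty": -136, "tz": -115, "rx": 0, "ry": 0, "rz": 0, "jaw": 0.3},
    {"tx": -103, "ty": -145.5, "tz": -115, "rx": 0, "ry": 0, "rz": 0, "jaw": 0.3}
  ]
}}

```text
time_s: 13.25
tool_pos: [0.4895, 0.0851, 0.152]
tcp_rot: [0.671, 3.069, -0.0]
force: [-0.4, 0.3, -0.4]
finger_gap: 0.459
grasp_force: 40.6
```

>>> {"name": "apply_moves", "arguments": {
  "rows": [
    {"tx": 0, "ty": 0, "tz": 0, "rx": 0, "ry": 0, "rz": 0, "jaw": 0.3},
    {"tx": 0, "ty": 0, "tz": 0, "rx": 0, "ry": 0, "rz": 0, "jaw": 0.3},
    {"tx": 0, "ty": 0, "tz": 0, "rx": 0, "ry": 0, "rz": 0, "jaw": 0.3}
  ]
}}

```text
time_s: 13.55
tool_pos: [0.4891, 0.0887, 0.1516]
tcp_rot: [-0.664, -3.07, -0.001]
force: [-0.1, 0.1, -2.3]
finger_gap: 0.46
grasp_force: 40.6
```

```bash
python3 - <<'E'
from h import *
s=status.sense();print(s['tool_pos'],s['tcp_rot']);go(.4903,.0869,.07)
for n in('scene','top'):
    S=cap(n)
    for t in ('stray_dark','stray_amber','place_a'):
        for d in finder.place_of(n,t)[:5]: print(n,t,d['at'],d['p'],proj(S,d['at']).round())
    if n=='scene':
        c=S['img'][200:340,295:470];a=cv2.resize(c,(700,560),interpolation=3)
        for p,col in (([.4903,.0869,.079],(0,0,255)),(s['tool_pos']+[0,0,-.034],(255,0,255))):
            q=(proj(S,p)-[295,200]+.5)*4;cv2.circle(a,tuple(q.astype(int)),3,col,-1)
        cv2.imwrite('pics/g5.png',a)
E
```

```text
[0.48908234 0.08865955 0.15161912] [-6.64266630e-01 -3.07024257e+00 -6.48945611e-04]
shift [-1.9 -1.1 81.6]
scene stray_dark [0.4576, 0.0057, 0.0339] 0.86 [378. 311.]
scene stray_amber [0.4872, 0.0858, 0.1098] 0.73 [374. 262.]
scene place_a [0.4548, 0.006, 0.0374] 0.78 [377. 311.]
scene place_a [0.4859, 0.0887, 0.0322] 0.68 [370. 280.]
top stray_amber [0.4894, 0.0898, 0.1106] 0.68 [364. 207.]
top place_a [0.4909, 0.0868, 0.035] 0.73 [362. 215.]
```

View pics/g5.png

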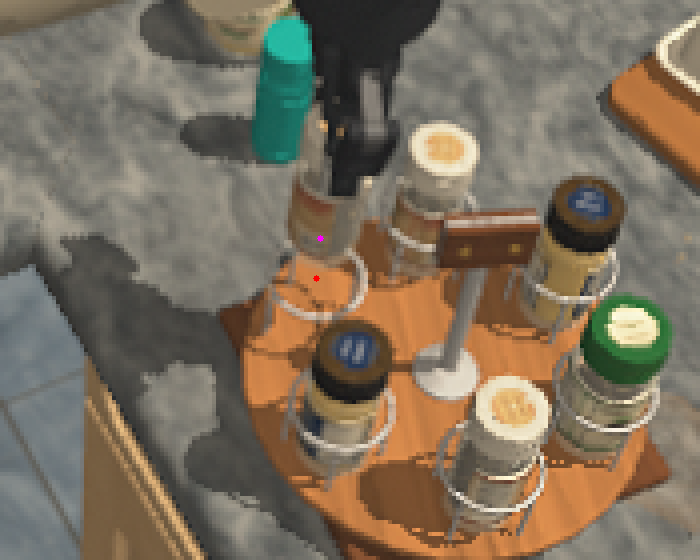

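>>> {"name": "apply_moves", "arguments": {
  "rows": [
    {"tx": -1.5, "ty": -1, "tz": 10, "rx": 0, "ry": 0, "rz": 0, "jaw": 0.3},
    {"tx": -1.5, "ty": -1, "tz": 25, "rx": 0, "ry": 0, "rz": 0, "jaw": 0.3},
    {"tx": -1.5, "ty": -1, "tz": 36, "rx": 0, "ry": 0, "rz": 0, "jaw": 0.3},
    {"tx": -1.5, "ty": -1, "tz": 46, "rx": 0, "ry": 0, "rz": 0, "jaw": 0.3},
    {"tx": -1.5, "ty": -1, "tz": 56, "rx": 0, "ry": 0, "rz": 0, "jaw": 0.3},
    {"tx": -1.5, "ty": -1, "tz": 66, "rx": 0, "ry": 0, "rz": 0, "jaw": 0.3},
    {"tx": -1.5, "ty": -1, "tz": 73, "rx": 0, "ry": 0, "rz": 0, "jaw": 0.3},
    {"tx": -1.5, "ty": -1, "tz": 75, "rx": 0, "ry": 0, "rz": 0, "jaw": 0.3}
  ]
}}

```text
time_s: 14.75
tool_pos: [0.4898, 0.0858, 0.0756]
tcp_rot: [-0.667, -3.069, 0.0]
force: [0.2, -0.2, -0.8]
finger_gap: 0.458
grasp_force: 40.6
```

>>> {"name": "apply_moves", "arguments": {
  "rows": [
    {"tx": 0, "ty": 0, "tz": 1.5, "rx": 0, "ry": 0, "rz": 0, "jaw": 0.3},
    {"tx": 0, "ty": 0, "tz": 3, "rx": 0, "ry": 0, "rz": 0, "jaw": 0.3},
    {"tx": 0, "ty": 0, "tz": 3, "rx": 0, "ry": 0, "rz": 0, "jaw": 0.3}
  ]
}}

```text
time_s: 15.05
tool_pos: [0.4904, 0.0859, 0.0738]
tcp_rot: [0.667, 3.07, 0.0]
force: [0.8, -0.1, 0.0]
finger_gap: 0.459
grasp_force: 40.6
```

>>> {"name": "apply_moves", "arguments": {
  "rows": [
    {"tx": 0, "ty": 0, "tz": 1.5, "rx": 0, "ry": 0, "rz": 0, "jaw": 0.3},
    {"tx": 0, "ty": 0, "tz": 2, "rx": 0, "ry": 0, "rz": 0, "jaw": 0.3},
    {"tx": 0, "ty": 0, "tz": 2, "rx": 0, "ry": 0, "rz": 0, "jaw": 0.3}
  ]
}}

```text
time_s: 15.35
tool_pos: [0.4908, 0.0859, 0.0724]
tcp_rot: [0.667, 3.068, 0.001]
force: [-1.0, 0.6, 3.2]
finger_gap: 0.461
grasp_force: 41.0
```

>>> {"name": "apply_moves", "arguments": {
  "rows": [
    {"tx": 0, "ty": 0, "tz": 0, "rx": 0, "ry": 0, "rz": 0, "jaw": 0},
    {"tx": 0, "ty": 0, "tz": 0, "rx": 0, "ry": 0, "rz": 0, "jaw": -0.3},
    {"tx": 0, "ty": 0, "tz": 0, "rx": 0, "ry": 0, "rz": 0, "jaw": -0.4},
    {"tx": 0, "ty": 0, "tz": 0, "rx": 0, "ry": 0, "rz": 0, "jaw": -0.4},
    {"tx": 0, "ty": 0, "tz": -15, "rx": 0, "ry": 0, "rz": 0, "jaw": -0.4},
    {"tx": 0, "ty": 0, "tz": -50, "rx": 0, "ry": 0, "rz": 0, "jaw": -0.4},
    {"tx": 0, "ty": 0, "tz": -90, "rx": 0, "ry": 0, "rz": 0, "jaw": -0.4},
    {"tx": 0, "ty": 0, "tz": -115, "rx": 0, "ry": 0, "rz": 0, "jaw": -0.4},
    {"tx": 0, "ty": 0, "tz": -115, "rx": 0, "ry": 0, "rz": 0, "jaw": -0.4},
    {"tx": 0, "ty": 0, "tz": -115, "rx": 0, "ry": 0, "rz": 0, "jaw": -0.4}
  ]
}}

```text
time_s: 16.35
tool_pos: [0.4903, 0.0859, 0.1865]
tcp_rot: [0.667, 3.07, 0.0]
force: [-0.6, 0.4, -0.7]
finger_gap: 0.7
grasp_force: 0.0
```

```bash
python3 - <<'E'
from h import *
from scipy.optimize import least_squares
s=status.sense();r=R.from_rotvec(s['tcp_rot']).as_matrix();print('tool y yaw',np.degrees(np.arctan2(r[1,1],r[0,1])))
go(.5448,.0179,.118);L=[]
for n in('scene','top'):
    S=cap(n);cv2.imwrite(f'pics/{n}2.png',S['img'])
    for t in ('stray_dark','stray_amber','pepper_pot','place_a','carousel_handle'):
        for d in finder.place_of(n,t)[:5]: print(n,t,d['at'],round(d['p'],2),proj(S,d['at']).round())
E
```

```text
tool y yaw 65.49314411294031
shift [-77.7 -39.3  68.5]
scene stray_dark [0.4601, 0.0098, 0.0332] 0.85 [377. 310.]
scene stray_dark [0.5463, 0.0195, 0.1712] 0.45 [417. 258.]
scene stray_dark [0.6334, 0.0276, 0.0371] 0.28 [434. 276.]
scene stray_amber [0.4877, 0.0831, 0.0332] 0.62 [371. 282.]
scene pepper_pot [0.6014, -0.0571, 0.0281] 0.68 [443. 309.]
scene place_a [0.4878, 0.0902, 0.0302] 0.66 [370. 280.]
scene place_a [0.4563, 0.007, 0.0361] 0.66 [377. 311.]
scene carousel_handle [0.4897, 0.0905, 0.0323] 0.71 [371. 279.]
scene carousel_handle [0.5473, 0.0184, 0.1714] 0.69 [417. 258.]
top stray_dark [0.5471, 0.0184, 0.1668] 0.39 [401. 172.]
top stray_amber [0.491, 0.0841, 0.0358] 0.6 [363. 215.]
top pepper_pot [0.6062, -0.05, 0.037] 0.46 [422. 164.]
top place_a [0.4901, 0.0904, 0.034] 0.81 [361. 216.]
top carousel_handle [0.5489, 0.0201, 0.1641] 0.52 [400. 171.]
```

>>> {"name": "apply_moves", "arguments": {
  "rows": [
    {"tx": -20, "ty": -10, "tz": 0, "rx": 0, "ry": 0, "rz": -1, "jaw": -0.4},
    {"tx": -42, "ty": -20, "tz": 0, "rx": 0, "ry": 0, "rz": -2, "jaw": -0.4},
    {"tx": -64, "ty": -31, "tz": 0, "rx": 0, "ry": 0, "rz": -2.8, "jaw": -0.4},
    {"tx": -78, "ty": -38.5, "tz": 0, "rx": 0, "ry": 0, "rz": -2.8, "jaw": -0.4},
    {"tx": -78, "ty": -38.5, "tz": 0, "rx": 0, "ry": 0, "rz": -2.8, "jaw": -0.4},
    {"tx": -78, "ty": -38.5, "tz": 10, "rx": 0, "ry": 0, "rz": -2.8, "jaw": -0.4},
    {"tx": -78, "ty": -38.5, "tz": 35, "rx": 0, "ry": 0, "rz": -2.8, "jaw": -0.4},
    {"tx": -78, "ty": -38.5, "tz": 58, "rx": 0, "ry": 0, "rz": -2.8, "jaw": -0.4},
    {"tx": -78, "ty": -38.5, "tz": 70, "rx": 0, "ry": 0, "rz": -2.8, "jaw": -0.4},
    {"tx": -78, "ty": -38.5, "tz": 70, "rx": 0, "ry": 0, "rz": -2.8, "jaw": -0.4}
  ]
}}

```text
time_s: 17.95
tool_pos: [0.5438, 0.0192, 0.1144]
tcp_rot: [-0.59, -3.082, 0.001]
force: [-0.3, 0.5, -0.3]
finger_gap: 0.699
grasp_force: 0.0
```

>>> {"name": "apply_moves", "arguments": {
  "rows": [
    {"tx": 0, "ty": 0, "tz": 0, "rx": 0, "ry": 0, "rz": 0, "jaw": 0.2},
    {"tx": 0, "ty": 0, "tz": 0, "rx": 0, "ry": 0, "rz": 0, "jaw": 0.5},
    {"tx": 0, "ty": 0, "tz": 0, "rx": 0, "ry": 0, "rz": 0, "jaw": 0.65},
    {"tx": 0, "ty": 0, "tz": 0, "rx": 0, "ry": 0, "rz": 0, "jaw": 0.8},
    {"tx": 0, "ty": 0, "tz": 0, "rx": 0, "ry": 0, "rz": 0, "jaw": 1},
    {"tx": 0, "ty": 0, "tz": 0, "rx": 0, "ry": 0, "rz": 0, "jaw": 1},
    {"tx": 0, "ty": 0, "tz": 0, "rx": 0, "ry": 0, "rz": 0, "jaw": 1}
  ],
  "squeeze": 40
}}

```text
time_s: 18.65
tool_pos: [0.5457, 0.0179, 0.1179]
tcp_rot: [0.592, 3.084, -0.001]
force: [-2.9, -3.0, 5.3]
finger_gap: 0.158
grasp_force: 40.6
```

```bash
python3 - <<'E'
from h import *
from scipy.optimize import least_squares
s=status.sense();r=R.from_rotvec(s['tcp_rot']).as_matrix();print(s['joint_pos'].round(2),'tool y yaw',np.degrees(np.arctan2(r[1,1],r[0,1])),s['tool_pos'],s['force'],s['wrist_torque'])
S=cap('scene');T=cap('top')
for n in('scene','top'):
    for t in ('pepper_pot','carousel_foot'):
        for d in finder.place_of(n,t)[:3]: print(n,t,d['at'],round(d['p'],2))
    for d in finder.silhouettes(n,'carousel_foot')[:1]: print(n,'mask',d['p'],d['mask'].sum())
c=T['img'];c=cv2.imread('pics/top2.png')
a=cv2.resize(c[130:260,325:465],(646,600),interpolation=3);cv2.imwrite('pics/t3.png',a)
E
```

```text
[-0.03  0.15  1.45 -0.    1.54 -1.23] tool y yaw 68.25814394745859 [0.54565304 0.0179402  0.11793394] [-2.85548424 -3.02702733  5.300877  ] [-0.42239547  0.46938417  0.0124196 ]
scene pepper_pot [0.6006, -0.053, 0.0323] 0.85
scene mask 0.81 392
top pepper_pot [0.6052, -0.049, 0.0374] 0.68
top pepper_pot [0.4911, 0.0861, 0.033] 0.35
top pepper_pot [0.578, 0.0966, 0.0363] 0.21
top mask 0.78 168
```

View pics/t3.png

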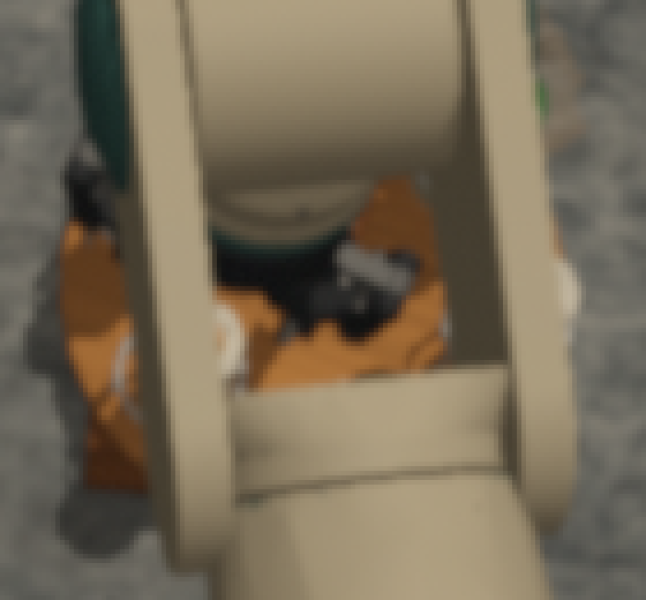

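```bash
python3 - <<'E'
from h import *
from scipy.optimize import least_squares
T=cap('top');S=cap('scene')
t=lambda u,v:np.array([140+u/2.2222,90+v/2.2222])-.3
s=lambda u,v:np.array([220+u/2.2222,130+v/2.2222])-.3
D=[(T,t(466,128),45),(T,t(454,322),135),(T,t(656,338),225),(S,s(370,485),225),(S,s(538,418),315),(S,s(291,330),135)]
c0=np.array([.545,.0179])
def res(q): 
    o=[]
    for c,p,a in D:
        w=np.radians(a)+q[0];o+=list(proj(c,[*(c0+.1025*2**.5*np.array([np.cos(w),np.sin(w)])),q[1]])-p)
    return np.array(o)
for h in (None,0,.01,.02):
    f=least_squares((lambda q:res([q[0],h])) if h is not None else res,[-.08,.015]);print(h,np.degrees(f.x[0]),f.x[1],f.fun.reshape(-1,2).round(1).tolist())
# colour segment of foot: masks from initial images, dark-brown
for n,c,ps in (('top',T,[t(466,128),t(454,322),t(656,338)]),('scene',S,[s(370,485),s(538,418),s(291,330)])):
    im=cv2.imread(f'pics/{n}0.png')
    for p in ps:
        x,y=p.astype(int);g=cv2.cvtColor(im[y-12:y+13,x-12:x+13],cv2.COLOR_BGR2HSV)
        m=(g[...,0]<14)&(g[...,1]>110)
        print(n,x,y);print('\n'.join(''.join('#' if v else '.' for v in r) for r in m))
E
```

```text
None -5.00657568491744 0.012352069053368863 [[-0.8, -0.7], [-1.3, 0.3], [0.5, 0.0], [-0.1, 0.4], [1.3, 0.8], [-1.9, -0.3]]
0 -5.0869766976317745 0.015 [[-1.0, 1.1], [-1.6, 1.4], [-0.7, 1.1], [-0.9, 2.7], [-0.1, 3.4], [-2.2, 2.4]]
0.01 -5.02179418210625 0.015 [[-0.8, -0.3], [-1.3, 0.5], [0.3, 0.2], [-0.2, 0.8], [1.0, 1.3], [-2.0, 0.2]]
0.02 -4.957430006022368 0.015 [[-0.6, -1.8], [-1.0, -0.4], [1.2, -0.7], [0.4, -1.1], [2.2, -0.9], [-1.7, -2.0]]
top 349 147
.........................
.........................
.........................
.........................
.........................
.........................
.........................
.........................
.........................
.........................
.........................
.........................
.........................
.............############
.............###########.
.............#########...
............########.....
............#######......
............#####........
............####.........
............###..........
............##...........
............#............
.........................
...............
[... 2626 characters left out ...]
..........
.........................
scene 350 278
.........................
.........................
.........................
.........................
.........................
.........................
.........................
......................##.
......................##.
...................#####.
...............#########.
.............###########.
............############.
............########..#..
............#######..##..
.............##########..
.............##########.#
..............###########
..............###########
...............##########
................####..###
................#####.###
.................########
.................########
.................########
```

>>> {"name": "apply_moves", "arguments": {
  "rows": [
    {"tx": 0, "ty": 0, "tz": 0, "rx": 0, "ry": 0, "rz": 0.5, "jaw": 1},
    {"tx": 0, "ty": 0, "tz": 0, "rx": 0, "ry": 0, "rz": 1.5, "jaw": 1},
    {"tx": 0, "ty": 0, "tz": 0, "rx": 0, "ry": 0, "rz": 3, "jaw": 1},
    {"tx": 0, "ty": 0, "tz": 0, "rx": 0, "ry": 0, "rz": 5, "jaw": 1},
    {"tx": 0, "ty": 0, "tz": 0, "rx": 0, "ry": 0, "rz": 7.5, "jaw": 1},
    {"tx": 0, "ty": 0, "tz": 0, "rx": 0, "ry": 0, "rz": 10, "jaw": 1},
    {"tx": 0, "ty": 0, "tz": 0, "rx": 0, "ry": 0, "rz": 13, "jaw": 1},
    {"tx": 0, "ty": 0, "tz": 0, "rx": 0, "ry": 0, "rz": 16, "jaw": 1},
    {"tx": 0, "ty": 0, "tz": 0, "rx": 0, "ry": 0, "rz": 19, "jaw": 1},
    {"tx": 0, "ty": 0, "tz": 0, "rx": 0, "ry": 0, "rz": 22, "jaw": 1}
  ],
  "squeeze": 60
}}

```text
time_s: 20.15
tool_pos: [0.5458, 0.0181, 0.118]
tcp_rot: [1.172, 2.913, 0.0]
force: [-2.3, -1.5, 5.5]
finger_gap: 0.152
grasp_force: 58.9
```

>>> {"name": "apply_moves", "arguments": {
  "rows": [
    {"tx": 0, "ty": 0, "tz": 0, "rx": 0, "ry": 0, "rz": 3, "jaw": 1},
    {"tx": 0, "ty": 0, "tz": 0, "rx": 0, "ry": 0, "rz": 6, "jaw": 1},
    {"tx": 0, "ty": 0, "tz": 0, "rx": 0, "ry": 0, "rz": 9, "jaw": 1},
    {"tx": 0, "ty": 0, "tz": 0, "rx": 0, "ry": 0, "rz": 12, "jaw": 1},
    {"tx": 0, "ty": 0, "tz": 0, "rx": 0, "ry": 0, "rz": 15, "jaw": 1},
    {"tx": 0, "ty": 0, "tz": 0, "rx": 0, "ry": 0, "rz": 18, "jaw": 1},
    {"tx": 0, "ty": 0, "tz": 0, "rx": 0, "ry": 0, "rz": 21, "jaw": 1},
    {"tx": 0, "ty": 0, "tz": 0, "rx": 0, "ry": 0, "rz": 24, "jaw": 1},
    {"tx": 0, "ty": 0, "tz": 0, "rx": 0, "ry": 0, "rz": 27, "jaw": 1},
    {"tx": 0, "ty": 0, "tz": 0, "rx": 0, "ry": 0, "rz": 30, "jaw": 1}
  ]
}}

```text
time_s: 21.15
tool_pos: [0.546, 0.0183, 0.118]
tcp_rot: [1.886, 2.51, 0.002]
force: [-0.6, -0.6, 5.8]
finger_gap: 0.156
grasp_force: 58.7
```

>>> {"name": "apply_moves", "arguments": {
  "rows": [
    {"tx": 0, "ty": 0, "tz": 0, "rx": 0, "ry": 0, "rz": 3, "jaw": 1},
    {"tx": 0, "ty": 0, "tz": 0, "rx": 0, "ry": 0, "rz": 6, "jaw": 1},
    {"tx": 0, "ty": 0, "tz": 0, "rx": 0, "ry": 0, "rz": 9, "jaw": 1},
    {"tx": 0, "ty": 0, "tz": 0, "rx": 0, "ry": 0, "rz": 12, "jaw": 1},
    {"tx": 0, "ty": 0, "tz": 0, "rx": 0, "ry": 0, "rz": 15, "jaw": 1},
    {"tx": 0, "ty": 0, "tz": 0, "rx": 0, "ry": 0, "rz": 18, "jaw": 1},
    {"tx": 0, "ty": 0, "tz": 0, "rx": 0, "ry": 0, "rz": 21, "jaw": 1},
    {"tx": 0, "ty": 0, "tz": 0, "rx": 0, "ry": 0, "rz": 24, "jaw": 1},
    {"tx": 0, "ty": 0, "tz": 0, "rx": 0, "ry": 0, "rz": 27, "jaw": 1},
    {"tx": 0, "ty": 0, "tz": 0, "rx": 0, "ry": 0, "rz": 30, "jaw": 1}
  ]
}}

```text
time_s: 22.15
tool_pos: [0.5463, 0.0183, 0.118]
tcp_rot: [2.471, 1.936, 0.004]
force: [2.1, -0.5, 4.5]
finger_gap: 0.156
grasp_force: 58.7
```

>>> {"name": "apply_moves", "arguments": {
  "rows": [
    {"tx": 0, "ty": 0, "tz": 0, "rx": 0, "ry": 0, "rz": 3, "jaw": 1},
    {"tx": 0, "ty": 0, "tz": 0, "rx": 0, "ry": 0, "rz": 6, "jaw": 1},
    {"tx": 0, "ty": 0, "tz": 0, "rx": 0, "ry": 0, "rz": 9, "jaw": 1},
    {"tx": 0, "ty": 0, "tz": 0, "rx": 0, "ry": 0, "rz": 12, "jaw": 1},
    {"tx": 0, "ty": 0, "tz": 0, "rx": 0, "ry": 0, "rz": 15, "jaw": 1},
    {"tx": 0, "ty": 0, "tz": 0, "rx": 0, "ry": 0, "rz": 18, "jaw": 1},
    {"tx": 0, "ty": 0, "tz": 0, "rx": 0, "ry": 0, "rz": 21, "jaw": 1},
    {"tx": 0, "ty": 0, "tz": 0, "rx": 0, "ry": 0, "rz": 24, "jaw": 1},
    {"tx": 0, "ty": 0, "tz": 0, "rx": 0, "ry": 0, "rz": 27, "jaw": 1},
    {"tx": 0, "ty": 0, "tz": 0, "rx": 0, "ry": 0, "rz": 30, "jaw": 1}
  ]
}}

```text
time_s: 23.15
tool_pos: [0.5466, 0.0181, 0.118]
tcp_rot: [2.888, 1.231, 0.005]
force: [4.0, -2.5, 3.4]
finger_gap: 0.151
grasp_force: 58.7
```

>>> {"name": "apply_moves", "arguments": {
  "rows": [
    {"tx": 0, "ty": 0, "tz": 0, "rx": 0, "ry": 0, "rz": 3, "jaw": 1},
    {"tx": 0, "ty": 0, "tz": 0, "rx": 0, "ry": 0, "rz": 6, "jaw": 1},
    {"tx": 0, "ty": 0, "tz": 0, "rx": 0, "ry": 0, "rz": 9, "jaw": 1},
    {"tx": 0, "ty": 0, "tz": 0, "rx": 0, "ry": 0, "rz": 12, "jaw": 1},
    {"tx": 0, "ty": 0, "tz": 0, "rx": 0, "ry": 0, "rz": 14.5, "jaw": 1},
    {"tx": 0, "ty": 0, "tz": 0, "rx": 0, "ry": 0, "rz": 17, "jaw": 1},
    {"tx": 0, "ty": 0, "tz": 0, "rx": 0, "ry": 0, "rz": 19, "jaw": 1},
    {"tx": 0, "ty": 0, "tz": 0, "rx": 0, "ry": 0, "rz": 20.5, "jaw": 1},
    {"tx": 0, "ty": 0, "tz": 0, "rx": 0, "ry": 0, "rz": 21.3, "jaw": 1},
    {"tx": 0, "ty": 0, "tz": 0, "rx": 0, "ry": 0, "rz": 21.3, "jaw": 1}
  ]
}}

```text
time_s: 24.15
tool_pos: [0.5467, 0.018, 0.118]
tcp_rot: [3.066, 0.678, 0.006]
force: [4.4, -2.7, 2.6]
finger_gap: 0.153
grasp_force: 58.7
```

```bash
python3 - <<'E'
from h import *
s=status.sense();r=R.from_rotvec(s['tcp_rot']).as_matrix();y=np.degrees(np.arctan2(r[1,1],r[0,1]));print(s['joint_pos'].round(2),'yaw',y,'turn',y-68.26,s['tool_pos'],s['force'],s['wrist_torque'],s['time_s'])
S=cap('scene');T=cap('top')
ax=np.array([.545,.018])
w=np.radians(175);print('pred',ax+.088*np.array([np.cos(w),np.sin(w)]))
for n in('scene','top'):
    for t in ('pepper_pot','amber_jar_1','dark_jar_1'):
        for d in finder.place_of(n,t)[:5]:
            e=np.array(d['at'][:2])-ax;print(n,t,d['at'],round(d['p'],2),'ang',np.degrees(np.arctan2(e[1],e[0])).round(1))
c=S['img'][220:370,310:500];a=cv2.resize(c,(760,600),interpolation=3);cv2.imwrite('pics/f1.png',a)
g=cv2.cvtColor(S['img'],cv2.COLOR_BGR2HSV);m=(g[...,0]>50)&(g[...,0]<75)&(g[...,1]>120);m[:220]=0;m[370:]=0;m[:,:310]=0;m[:,500:]=0
v,u=np.nonzero(m);print(len(u),u.min(),u.max(),v.min(),v.max())
E
```

```text
[-0.03  0.15  1.45 -0.    1.54  1.1 ] yaw -65.06810110959626 turn -133.32810110959628 [0.54672345 0.01796342 0.11796985] [ 4.40520164 -2.7303844   2.64897721] [-0.41893093 -0.22057324 -0.01678821] 24.15
pred [0.45733487 0.02566971]
scene pepper_pot [0.4609, 0.0226, 0.0328] 0.79 ang 176.9
scene pepper_pot [0.5957, 0.0903, 0.0375] 0.53 ang 55.0
scene amber_jar_1 [0.5841, -0.0641, 0.0343] 0.74 ang -64.5
scene amber_jar_1 [0.566, 0.2334, 0.0056] 0.74 ang 84.4
scene amber_jar_1 [0.5096, 0.1003, 0.0337] 0.62 ang 113.3
scene amber_jar_1 [0.4948, -0.0557, 0.0347] 0.32 ang -124.3
scene dark_jar_1 [0.4944, -0.0549, 0.0355] 0.96 ang -124.8
top pepper_pot [0.4622, 0.0289, 0.0376] 0.58 ang 172.5
top pepper_pot [0.5967, 0.091, 0.0349] 0.46 ang 54.7
top amber_jar_1 [0.5805, -0.0639, 0.0335] 0.8 ang -66.6
top amber_jar_1 [0.5639, 0.2436, 0.0011] 0.78 ang 85.2
top amber_jar_1 [0.1919, 0.3141, -0.0034] 0.75 ang 140.0
top amber_jar_1 [0.6323, 0.0069, 0.0338] 0.68 ang -7.2
top amber_jar_1 [0.5092, 0.0948, 0.0302] 0.65 ang 115.0
top dark_jar_1 [0.5907, 0.3387, 0.0028] 0.33 ang 81.9
159 368 387 272 292
```

View pics/f1.png

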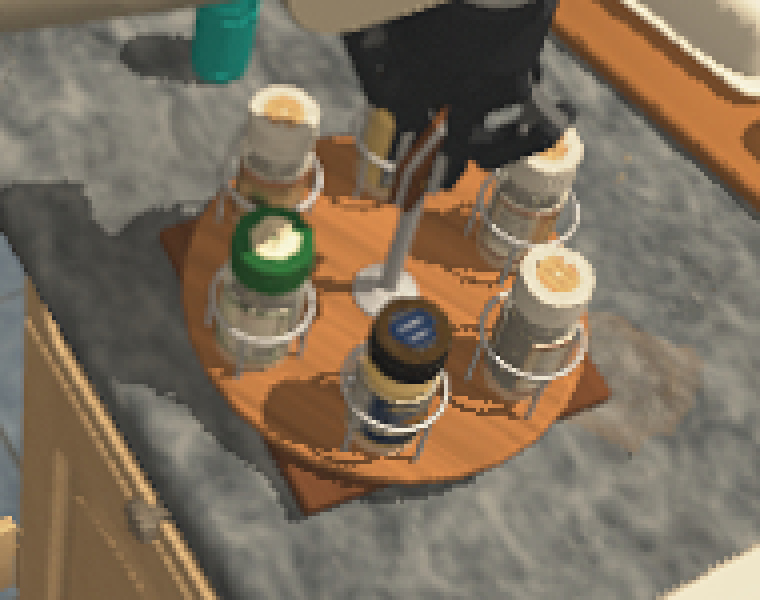

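>>> {"name": "apply_moves", "arguments": {
  "rows": [
    {"tx": 0, "ty": 0, "tz": 0, "rx": 0, "ry": 0, "rz": 0, "jaw": 1},
    {"tx": 0, "ty": 0, "tz": 0, "rx": 0, "ry": 0, "rz": 0, "jaw": 1},
    {"tx": 0, "ty": 0, "tz": 0, "rx": 0, "ry": 0, "rz": 0, "jaw": 1}
  ]
}}

```text
time_s: 24.85
tool_pos: [0.5468, 0.018, 0.118]
tcp_rot: [3.066, 0.678, 0.006]
force: [5.1, -2.6, 4.3]
finger_gap: 0.155
grasp_force: 58.7
```

```bash
python3 -c "
from h import *
s=status.sense();print(s['qd'].round(3),s['grasp_force'],s['finger_gap']);print(manip.hand_in())"
```

```text
[-0.     0.    -0.001  0.001  0.    -0.001] 58.69476020336151 0.15482350208696236
the job is handed in; nothing more can be done
None
```

I put both jars down on the deck in the empty rings and turned the carousel about 133° clockwise, so the green-capped pepper pot faces the front (measured at about 175°, the foot's front direction), and handed in at about 25 s with the gripper still holding the handle.

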